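# Turn, load and latch the engraver's tool case

## Task

Pack up the engraver's tools: first push the blue case round a quarter turn against the steel post, so that its front with the brass plate faces the robot, square with the red mat and still close by the post. Then press each tool that is there fully home into its own cutout, low end towards the hinge, and finally swing the brass bail over until it rests in its catches. Do not knock over or shove aside the other things on the table.

Things in the scene. Friction and masses are not known exactly. Their poses are not given: they have to be found in the camera images.
- post: Fixed upright steel post, 24 mm in diameter, 45 high, on a thin red mat (340 x 460 x 1, look only) fixed to the table and turned a little. Origin: foot of the post, on its axis. x and y run along the mat's straight edges: x away from the robot, y to its left; z up. A case pushed in an arc round the post turns with 5 to 20 N; pushed straight it may jam.
- case: Loose square blue case, 160 x 160 x 40 high, 0.8 kg, too wide to grip. Origin: centre of its underside. +x to its hinge side, -x to its front (brass plate). It starts right of the post, up to 20 mm from it, hinge side to the left (+y): it must turn a quarter clockwise seen from above, to end on the robot's side of the post, hinge side to the post, its x along the mat's x.
- case_front (a point): Middle of the lower edge of the case's front, at (-80, 0, 0) in the case's frame. Opposite, on the hinge side, a steel bracket stands out 12 mm over y = -35..35, z = 22..40; beside it the post finds a hold (about y = -47). Steel ears rise to z = 55 at (72, +-74) and brass catches to z = 56 at (30, +-80).
- engraver_slot (a point): Centre of the floor of the engraver's cutout, (0, 0, 24) in the case's frame, axes as the case. 16 deep below the flush dark insert (top z = 40), 114 long; stepped: 28 wide for x = -57..12, 18 wide for 12..57. Upper edges rounded 4 mm; sprung white nylon side pads make it a friction fit (3 to 12 N to press in). Seated, the tool's origin is here and its x is along the case's x.
- rack_slot (a point): Centre of the floor of the yellow burr rack's cutout, (0, 48, 24) in the case's frame, axes as the case; 114 long, 26 wide, 16 deep, rounded edges and friction fit as for the engraver. Seated, the tool's origin is here, its x along the case's x.
- polisher_slot (a point): Centre of the floor of the green polishing block's cutout, (0, -48, 24) in the case's frame, axes as the case; 114 long, 36 wide, 16 deep, rounded edges and friction fit as for the engraver. Seated, the tool's origin is here, its x along the case's x.
- bail (a joint): Angle of the brass bail, a U of 8 mm bar on the case (arms 42 long at y = +-74, cross rod 148 long). 0 = closed: rod level over the tools' low ends, in the two brass catches; 1.57 upright; 2.35 fully open, leaning back over the hinge side, clear of the cutouts. It weighs 60 g, moves easily and falls to the side to which it leans.
- bail_hinge (a point): Middle of the bail's hinge line, at (72, 0, 52) in the case; the line runs along the case's y.
- bail_rod (a point): Middle of the bail's cross rod, 42 mm from the hinge line: in the case's frame x = 72 - 42 cos(angle), z = 52 + 42 sin(angle).
- engraver: Loose grey cordless engraver, orange band, steel nose, 140 g, 110 long (x -55..55) and 42 high. High end at -x, low end at +x. Origin: middle of the length, on the underside. Grip across y at x = -14 (upright flat sides), fingertips 20 or more above the underside, to clear the insert. May be absent. Body 24 wide, 42 high for x = -55..10; nose 14 wide, 18 high.
- rack: Loose yellow burr rack, black stripe, steel dots on the low end, 120 g, 22 wide, 110 long (x -55..55) and 42 high. High end at -x, low end at +x. Origin: middle of the length, on the underside. Grip across y at x = -14 (upright flat sides), fingertips 20 or more above the underside, to clear the insert. May be absent. 42 high for x = -50..10, else 20.
- polisher: Loose green polishing block with wooden handle, 130 g, 110 long (x -55..55) and 42 high. High end at -x, low end at +x. Origin: middle of the length, on the underside. Grip across y at x = -14 (upright flat sides), fingertips 20 or more above the underside, to clear the insert. May be absent. Base 32 wide, 18 high; handle 18 wide, up to 42, x = -45..8.
- wineglass: Bystander: loose clear wine glass, 205 tall, 76 wide. Origin: centre of the underside. Leave it alone.
- glue: Bystander: loose white glue bottle, 130 tall, 44 wide. Origin: centre of the underside. Leave it alone.
- jar: Bystander: loose clear jar with a lid, 70 tall, 60 wide. Origin: centre of the underside. Leave it alone.
- tape: Bystander: loose blue tape reel lying flat, 76 wide, 16 high. Origin: centre of the underside. Leave it alone.
- tumbler: Bystander: loose clear tumbler, 85 tall, 68 wide. Origin: centre of the underside. Leave it alone.
- engraver_low (a point): Middle of the low end of that tool, at (50, 0, 0) in its frame (points to the hinge side when seated).
- rack_low (a point): Middle of the low end of that tool, at (50, 0, 0) in its frame (points to the hinge side when seated).
- polisher_low (a point): Middle of the low end of that tool, at (50, 0, 0) in its frame (points to the hinge side when seated).
Things that resemble listed ones, but are neither listed nor needed, are in the scene too. What is shaped like the case but orange is not meant. Several things have the shape of the rack; the one meant has the colours described above.

How it is judged (in metres and radians):
On the way, in this order (a step that is already met when the one before it is completed fails the run):
1. the case, part way round (25 to 65 degrees to go), is pressed against the post (contact force between case and post above 0.3 N and angle between the x axis of case and the x axis of post, either way round between 0.44 and 1.13 rad), for 0.02 s.
2. the case has made the quarter turn: front to the robot, square with the mat (angle between the x axis of case and the x axis of post, either way round below 0.16 rad and x of case_front in the frame of post below -0.11 m and angle between case's own z axis and vertical below 0.06 rad and horizontal distance between case and post below 0.17 m), for 0.2 s.
3. every tool present sits fully home in its own cutout (horizontal distance between engraver and engraver_slot below 0.006 m and z of engraver in the frame of engraver_slot between -0.005 and 0.004 m and angle between the x axis of each of engraver, rack, polisher and the x axis of case, either way round below 0.08 rad and angle between each of engraver, rack, polisher's own z axis and vertical below 0.1 rad and x of engraver_low in the frame of engraver_slot above 0.03 m and horizontal distance between rack and rack_slot below 0.006 m and z of rack in the frame of rack_slot between -0.005 and 0.004 m and x of rack_low in the frame of rack_slot above 0.03 m and horizontal distance between polisher and polisher_slot below 0.006 m and z of polisher in the frame of polisher_slot between -0.005 and 0.004 m and x of polisher_low in the frame of polisher_slot above 0.03 m), for 0.2 s.
4. the bail is closed, resting in its catches (value of joint bail below 0.08 rad), for 0.2 s.
At the end, for the whole second after the job is handed in: The case stands flat with its front to the robot, within 9 degrees of square with the mat, its centre within 170 mm of the post; each tool present lies in its own cutout within 6 mm sideways, 4 mm in height and 4.5 degrees, low end to the hinge; the bail is within 0.08 rad of closed; all is at rest (all of step 2 and all of step 3 and value of joint bail below 0.08 rad and linear speed of case below 0.02 m/s); the robot touches nothing.
It fails at once if a bystander is shoved more than 5 cm (distance of any of wineglass, glue, jar, tape, tumbler from where it was at the start of the episode above 0.05 m).
It fails at once if a bystander is knocked over (angle between any of wineglass, glue, jar, tape, tumbler's own z axis and vertical above 0.6 rad).
Of engraver, rack, polisher only 2 to 3 are there at a start; the rules pass over those that are not, and their reading is None.
At some moment in a run one of engraver, rack, polisher may be knocked a few centimetres aside while the robot is not near it.
Once in a run the grip may slacken for a moment while it holds something.
It also fails if it takes over 210 s, if anything falls off the work surface, if the arm or the gripper's body presses on something with over 40 N, if the wrist force passes 120 N, or if a joint passes its speed limit or range.

## Robot

A 6-joint arm with a two-finger parallel gripper is mounted at the origin on the work surface. World frame = base frame: x ahead of the robot, y to its left, z up, the work surface at z = 0. Lengths are in mm, angles in rad, forces in N, time in s.
With the tool pointing down it reaches from about 375 to 975 mm from the base axis. Payload 3.8 kg.
Tool frame: the origin (TCP) lies at the centre of the arm's flange, where the gripper is bolted on; the fingertips stand 173 mm ahead of it and the grasp point (between the pads) lies 155 mm ahead of it; z points along the fingers, y is the line along which they close (so a half turn about z gives the same grasp; the last joint's range is limited). The gripper opens to 85 mm and grips with 20 to 120 N. Pads are 22 mm wide; open, the fingers measure 114 mm over their backs; the gripper's body (76 mm by 85 mm) begins 54 mm behind the grasp point. The pads swing forward as they close: fully open they stand 13 mm farther back than shut.
Start: joints at [1.179, 0.264, 1.604, -0, 1.274, -0.037], TCP at [234.495, 632.955, 404.68] pointing down, gripper open.
Joint ranges: [-2.63, 2.63], [-0.94, 2.18], [0.31, 2.57], [-1.31, 4.45], [0, 2.66], [-2.55, 2.55]. Speed limits (rad/s): [2.57, 2.57, 3.14, 3.14, 3.14, 3.14].

## Interface

Orientations are given as [roll, pitch, yaw] about the fixed x, y, z axes, in that order (R = Rz(yaw) Ry(pitch) Rx(roll)).
In Python, from cell import status, camera, camera_info, workorder gives the robot as it stands.
- The arm moves only by the tool carry_out, never from a script. Its argument "series" is a list that holds one entry, the list of rows, each a list of 7 numbers: the shift along the tool's x, y, z in cm, then the turn, a rotation vector about the tool's x, y, z in rad, then the finger opening in cm, from 0 to 8.54. In form: [[[dx, dy, dz, rx, ry, rz, jaw], ...]]. A call has 1 to 10 rows; each row is the pose to reach, as a shift and turn from the pose commanded when the call began, along the tool's axes at that moment; what a row does not reach only later rows make up. A row lasts 1/8 s, in which the tool goes at most 62.5 mm and 10.7 degrees, less where a joint would pass 70% of its speed; a pose out of reach is approached as far as the arm can. A call with a gripper value outside its range is refused whole. The fingers move at their own pace and stop on an object; "newtons" is the grip in N (left out, the last holds). Time passes only in rows, so rows that repeat a pose let the fingers close. It gives the time, the measured TCP pose, the force, the opening and the grip force at its end, in the units of the state.
- status.get_state(): the state, without advancing time (a new reading comes with each control period).
- camera(name): name is "scene" or "top" or "wrist"; returns (picture, depth): 480x640x3 uint8, red, green, blue; 480x640 float32, mm along the optical axis (not along the pixel's ray), 0 where there is no reading.
- camera_info(name): a dict with "fx", "fy", "cx", "cy" (pixels), "rvec" (rotation vector, rad) and "tvec" (3), from world to camera coordinates, as OpenCV has them. Camera axes: x right, y down, z forward; pixel columns grow to the right and rows downward; lengths in mm; the calibration is good to about 2 mm. A picture is of the moment at which its call begins: read the wrist's pose just before it. camera_info takes no time and is no camera call; for the wrist camera it gives the pose at the moment of the call.
- workorder.sign_off(): hands the job in; it is judged then, once.
The state is a dict: "t": time; "joint_positions": joint angles; "joint_velocities": joint speeds; "joint_efforts": joint torques, N m; "tool_pos": TCP position; "ee_rot": TCP orientation; "ft_force": force on the tool from outside, world axes, zero at the start; "torque": the same for the moment, N m; "opening": finger opening in mm; "grip_force": force on a finger pad.
Only numpy, scipy, OpenCV 4.12 (cv2) and the standard library are available. Lean on these libraries where they do the work, as an engineer would, in place of code of your own. Each camera call takes 0.05 s, during which the arm holds its last target. There are 200 camera calls.

## Working session

There is one attempt and no reset: what is moved stays moved. The work goes in short steps, Python scripts to look and compute and a tool call to move; the robot and the scene stay as the last step left them, time stands still between calls to the robot, and variables do not carry over. Pictures are saved under pics/ and viewed, at most 14 in all, crops included, and the job is handed in when it is done.

Besides the shell and the picture viewer there is one more tool, called after "Call:" in YAML: its name, and indented under it one key for each argument. carry_out: Moves the arm, as the interface text tells. Its arguments: {"type":"object","properties":{"series":{"type":"array"},"newtons":{"type":"number"}},"required":["series"]}

```bash
mkdir -p pics; ls
cat > h.py <<'E'
import numpy as np,cv2
from cell import status,camera,camera_info,workorder
def grab(n,f=None):
    i=camera_info(n);p,d=camera(n)
    if f: cv2.imwrite('pics/'+f,p[:,:,::-1])
    return p,d,i
def w(i,d,u,v,z=None):
    """pixel to world; by depth, or on plane z"""
    R=cv2.Rodrigues(np.array(i['rvec'],float))[0];t=np.array(i['tvec'],float).ravel()
    r=np.array([(u-i['cx'])/i['fx'],(v-i['cy'])/i['fy'],1.])
    c=-R.T@t;q=R.T@r
    s=d[int(v),int(u)] if z is None else (z-c[2])/q[2]
    return c+q*s
def cloud(i,d):
    R=cv2.Rodrigues(np.array(i['rvec'],float))[0];t=np.array(i['tvec'],float).ravel()
    v,u=np.mgrid[:480,:640]
    r=np.stack([(u-i['cx'])/i['fx']*d,(v-i['cy'])/i['fy']*d,d],-1)
    return (r-t)@R
E
python3 - <<'E'
from h import *
s=status.get_state();print(s)
for n in('top','scene'):
    p,d,i=grab(n,n+'0.png');np.savez('/tmp/'+n,p=p,d=d);print(n,i)
E
```

```text
pics
{'t': 0.0, 'joint_positions': array([ 1.17910839e+00,  2.64765565e-01,  1.60540159e+00,  5.13521721e-06,
        1.27371177e+00, -3.69192217e-02]), 'joint_velocities': array([-0.00078504, -0.00034159, -0.00032986, -0.00079732,  0.00203364,
       -0.00061097]), 'joint_efforts': array([ 4.96079501e-04, -5.15098894e+01, -3.67318904e+01,  2.67577235e-05,
        1.29862136e-02,  9.94381963e-06]), 'tool_pos': array([234.35524287, 632.63400964, 403.33832529]), 'ee_rot': array([-3.13930812e+00, -8.92916880e-05,  2.78682233e+00]), 'ft_force': array([-0.43212068, -0.40805812,  0.68837829]), 'torque': array([-0.00425061,  0.03918817, -0.06160282]), 'grip_force': 0.0, 'opening': 85.46448001941043}
top {'fx': 459.4014821481901, 'fy': 459.4014821481901, 'cx': 319.0326130596719, 'cy': 240.70344484582117, 'rvec': array([ 2.10874105, -2.13357226,  0.16608625]), 'tvec': array([ -32.77915453,  543.9484721 , 1235.92263622])}
scene {'fx': 443.910363714947, 'fy': 443.910363714947, 'cx': 313.3779286170748, 'cy': 240.25339686469678, 'rvec': array([ 2.07412999,  1.47621966, -0.50067896]), 'tvec': array([-126.96674355, -351.64048694, 1423.72985482])}
```

View pics/top0.png

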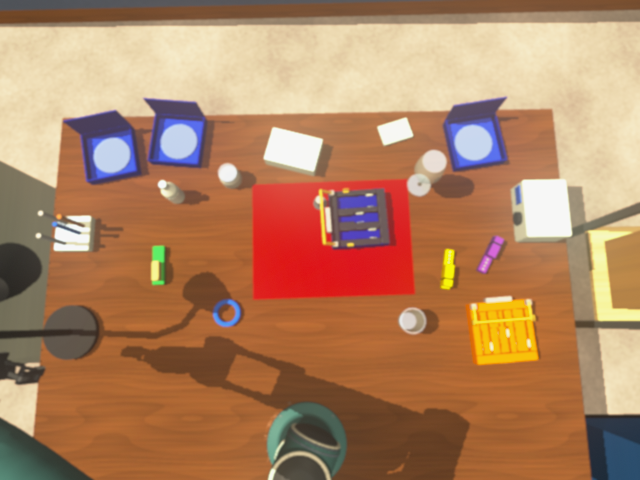

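View pics/scene0.png

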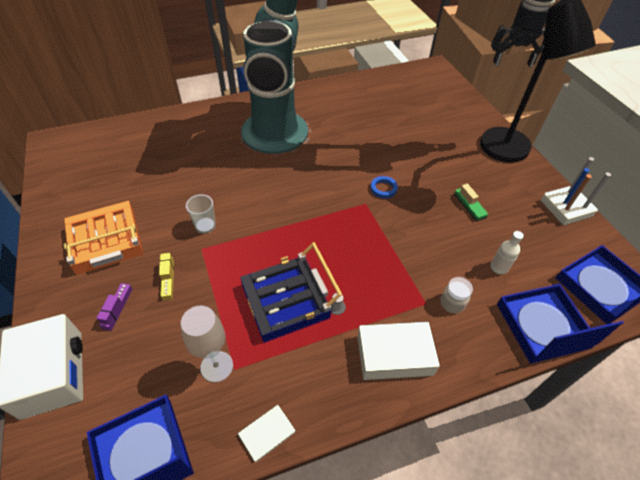

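Run:
```python
from h import *
a=np.load('/tmp/top.npz');p,d=a['p'],a['d'];i=camera_info('top')
C=cloud(i,d);hsv=cv2.cvtColor(p,cv2.COLOR_RGB2HSV)
print('obj heights',[ (u,v,np.round(C[v,u])) for u,v in [(158,270),(448,270),(335,200),(358,218),(320,203)]])
H,S,V=cv2.split(hsv)
def blob(m,name,z0,z1):
    m=m&(C[...,2]>z0)&(C[...,2]<z1)
    n,l,st,c=cv2.connectedComponentsWithStats(m.astype(np.uint8))
    for k in range(1,n):
        if st[k,4]>40:
            P=C[l==k]; r=cv2.minAreaRect(P[:,:2].astype(np.float32))
            print(name,st[k,4],c[k].round(),'rect',np.round(r[0]),np.round(r[1]),round(r[2],1),'z',P[:,2].max().round())
blob((H>20)&(H<35)&(S>150)&(V>120),'yellow',8,60)
blob((H>45)&(H<80)&(S>120),'green',6,60)
blob((H>125)&(H<160)&(S>80),'purple',6,60)
blob((H>105)&(H<130)&(S>100),'blue',-5,60)
m=((H<6)|(H>174))&(S>180)&(abs(C[...,2])<8)
cs,_=cv2.findContours(m.astype(np.uint8),0,2);c=max(cs,key=cv2.contourArea)
q=cv2.boxPoints(cv2.minAreaRect(c));print('mat',[w(i,d,*x,z=1).round() for x in q])
# transparent bystanders
for n,u,v in [('glass',419,185),('glue',172,192),('jar',230,176),('tape',227,313),('tumb',413,321)]: print(n,w(i,d,u,v,z=20).round())
cr=np.hstack([cv2.resize(p[170:265,300:400],None,fx=4,fy=4,interpolation=2),cv2.resize(p[225:320,430:510],None,fx=4,fy=4,interpolation=2)])
cv2.imwrite('pics/crop.png',cr[...,::-1])
```

```text
obj heights [(158, 270, array([468., 413.,  40.])), (448, 270, array([ 458., -394.,   42.])), (335, 200, array([663., -86.,  38.])), (358, 218, array([ 612., -151.,   24.])), (320, 203, array([654., -43.,  40.]))]
yellow 365 [448. 270.] rect [ 464. -400.] [ 24. 110.] 79.9 z 47.0
yellow 2710 [504. 332.] rect [ 291. -534.] [159. 165.] 4.1 z 60.0
green 272 [159. 261.] rect [486. 420.] [110.  34.] 3.4 z 39.0
purple 181 [174. 117.] rect [931. 383.] [ 49. 151.] 13.6 z 45.0
purple 315 [103. 132.] rect [880. 602.] [ 63. 161.] 30.1 z 55.0
purple 102 [117. 177.] rect [748. 561.] [ 12. 145.] 15.5 z 31.0
purple 48 [346. 219.] rect [ 611. -121.] [49. 25.] 88.0 z 42.0
purple 95 [351. 234.] rect [ 562. -137.] [30. 79.] 3.9 z 42.0
purple 351 [491. 253.] rect [ 501. -519.] [ 26. 105.] 60.9 z 48.0
blue 1190 [177. 142.] rect [859. 379.] [151. 151.] 84.2 z 40.0
blue 1259 [476. 143.] rect [ 838. -499.] [149. 153.] 8.1 z 43.0
blue 1121 [110. 156.] rect [819. 579.] [153. 153.] 11.7 z 41.0
blue 407 [357. 202.] rect [ 660. -150.] [ 39. 110.] 4.6 z 43.0
blue 260 [361. 218.] rect [ 613. -156.] [106.  29.] 89.4 z 43.0
blue 285 [359. 234.] rect [ 563. -157.] [ 27. 107.] 3.0 z 42.0
blue 291 [227. 313.] rect [349. 221.] [75. 69.] 89.4 z 23.0
mat [array([725., 168.,   1.]), array([ 735., -309.,    1.]), array([ 396., -306.,    1.]), array([385., 151.,   1.])]
glass [ 709. -331.   20.]
glue [699. 390.  20.]
jar [745. 221.  20.]
tape [347. 220.  20.]
tumb [ 320. -296.   20.]
```

View pics/crop.png

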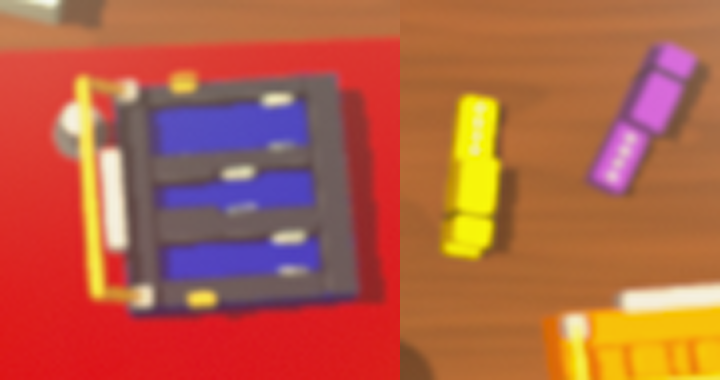

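```bash
cat >> h.py <<'E'
from scipy.spatial.transform import Rotation as Ro
def rows(pts,n=1):
    """pts: list of (x,y,z of TCP in mm, tool-y yaw deg); tool points down. Prints shift rows from the measured pose."""
    s=status.get_state();R0=Ro.from_euler('xyz',s['ee_rot']);p0=np.array(s['tool_pos'])
    print('now',p0.round(1),'yaw',np.degrees(s['ee_rot'][2]).round(1),'t',round(s['t'],1))
    for x,y,z,yaw in pts:
        # nearest equivalent under half turn
        c=[Ro.from_euler('xyz',[np.pi,0,np.radians(yaw+k)]) for k in(0,180)]
        rv=min([(R0.inv()*r).as_rotvec() for r in c],key=np.linalg.norm)
        print(np.round(R0.inv().apply(np.array([x,y,z])-p0)/10,2).tolist(),rv.round(3).tolist())
E
python3 - <<'E'
from h import *
a=np.load('/tmp/top.npz');p,d=a['p'],a['d'];i=camera_info('top')
C=cloud(i,d);H,S,V=cv2.split(cv2.cvtColor(p,cv2.COLOR_RGB2HSV))
m=((H<6)|(H>174))&(S>180)&(abs(C[...,2])<8)
cs,_=cv2.findContours(m.astype(np.uint8),0,1);c=max(cs,key=cv2.contourArea)[:,0]
W=np.array([w(i,d,*x,z=1)[:2] for x in c],np.float32)
r=cv2.minAreaRect(W);print('mat rect',r)
print('post',w(i,d,319.5,202.5,z=45).round(1))
for u,v in[(115,85),(335,73),(357,297),(133,315)]:print('corner',w(i,d,300+u/4,170+v/4,z=40).round(1))
# dark + blue region at z~40: minarearect
m=(C[...,2]>33)&(C[...,2]<46);m[:,:325]=0;m[:,395:]=0;m[:180]=0;m[255:]=0
print(cv2.minAreaRect(C[m][:,:2].astype(np.float32)),m.sum())
rows([(600,-100,450,0)])
E
```

```text
mat rect ((559.7194213867188, -74.08866882324219), (338.9122619628906, 459.28826904296875), 1.4016748666763306)
post [654.1 -41.5  45. ]
corner [688.2 -68.3  40. ]
corner [ 694.7 -225.6   40. ]
corner [ 532.1 -235.4   40. ]
corner [521.4 -78.6  40. ]
((611.1148071289062, -146.05197143554688), (163.73190307617188, 172.5659942626953), 3.429755449295044) 2060
now [234.4 632.7 403.5] yaw 159.7 t 0.1
[-59.74, -56.01, -4.54] [-0.002, -0.0, -0.355]
```

Run:
```python
from h import *
rows([(560,-120,450,93)])
```

```text
now [234.4 632.7 403.5] yaw 159.7 t 0.1
[-56.68, -59.28, -4.54] [-0.002, 0.001, 1.164]
```

Call:
carry_out:
  series:
    - [[-56.7,-59.3,-4.5,0,0,1.164,0],[-56.7,-59.3,-4.5,0,0,1.164,0],[-56.7,-59.3,-4.5,0,0,1.164,0],[-56.7,-59.3,-4.5,0,0,1.164,0],[-56.7,-59.3,-4.5,0,0,1.164,0],[-56.7,-59.3,-4.5,0,0,1.164,0],[-56.7,-59.3,-4.5,0,0,1.164,0],[-56.7,-59.3,-4.5,0,0,1.164,0],[-56.7,-59.3,-4.5,0,0,1.164,0],[-56.7,-59.3,-4.5,0,0,1.164,0]]

```text
t: 1.35
tool_pos: [482.4, 58.2, 438.8]
ee_rot: [3.141, -0.0, 1.623]
ft_force: [0.9, 0.2, -0.3]
opening: -0.0
grip_force: 0.0
```

Run:
```python
from h import *
rows([(560,-120,450,93)])
```

```text
now [482.4  58.2 438.8] yaw 93.0 t 1.4
[-18.2, 6.83, -1.12] [0.0, -0.0, -0.0]
```

Call:
carry_out:
  series:
    - [[-18.2,6.8,-1,0,0,0,0],[-18.2,6.8,-1,0,0,0,0],[-18.2,6.8,-1,0,0,0,0],[-18.2,6.8,-1,0,0,0,0],[-18.2,6.8,-1,0,0,0,0]]

```text
t: 1.98
tool_pos: [559.4, -118.4, 448.1]
ee_rot: [-3.14, -0.001, 1.621]
ft_force: [-0.3, 0.4, 0.3]
opening: -0.3
grip_force: 0.0
```

Run:
```python
from h import *
p,d,i=grab('wrist','w1.png');np.savez('/tmp/w1',p=p,d=d,i=i);s=status.get_state()
R=cv2.Rodrigues(i['rvec'])[0];print('cam',(-R.T@i['tvec']).round(),'axis',R[2].round(2),s['tool_pos'])
```

```text
cam [555. -44. 418.] axis [ 0.01 -0.29 -0.96] [ 559.20377741 -117.48435653  448.22015318]
```

View pics/w1.png

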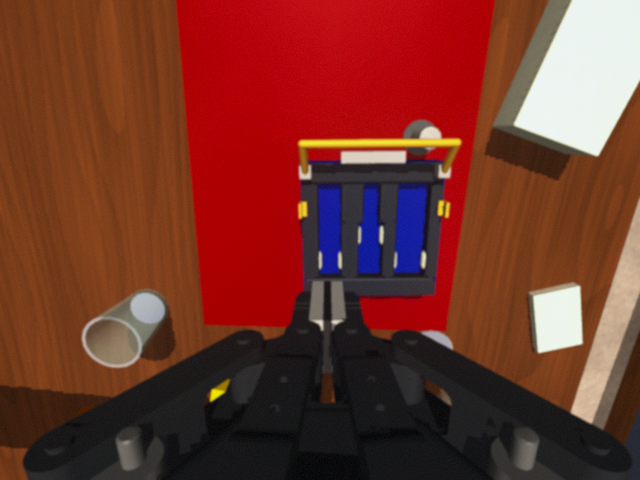

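Run:
```python
from h import *
a=np.load('/tmp/w1.npz',allow_pickle=True);i=a['i'].item();d=a['d']
P=lambda u,v,z:w(i,d,u,v,z)[:2]
print('post',P(430,135,45).round(1), 'depth pt',w(i,d,430,135).round(1))
f=(P(305,296,40)+P(437,296,40))/2
e=[P(302,210,56),P(445,209,56)]
print('front',P(305,296,40).round(1),P(437,296,40).round(1),'catches',np.round(e,1))
y=(e[1]-e[0]);print('yaw',np.degrees(np.arctan2(y[1],y[0]))+90)
print(P(300,144,82).round(1),P(460,143,82).round(1))
```

```text
post [662.9 -39.7] depth pt [662.5 -39.7  46.2]
front [ 537.  -237.3] [ 699.8 -228.6] catches [[ 530.9 -125.4]
 [ 687.  -115.9]]
yaw 93.45219646413075
[528.7 -54.9] [681.9 -45.9]
```

Run:
```python
from h import *
rows([(608,-260,300,93),(608,-260,187,93),(606,-225,187,93)])
```

```text
now [ 559.2 -117.5  448.2] yaw 93.0 t 2.0
[-14.5, 4.16, 14.8] [-0.001, -0.001, -0.0]
[-14.52, 4.17, 26.1] [-0.001, -0.001, -0.0]
[-11.01, 4.15, 26.1] [-0.001, -0.001, -0.0]
```

Call:
carry_out:
  series:
    - [[-14.5,4.2,14.8,0,0,0,0],[-14.5,4.2,14.8,0,0,0,0],[-14.5,4.2,14.8,0,0,0,0],[-14.5,4.2,14.8,0,0,0,0],[-14.5,4.2,20,0,0,0,0],[-14.5,4.2,26.1,0,0,0,0],[-14.5,4.2,26.1,0,0,0,0],[-13.5,4.2,26.1,0,0,0,0],[-13,4.2,26.1,0,0,0,0]]

```text
t: 3.15
tool_pos: [610.1, -245.1, 192.0]
ee_rot: [3.136, 0.003, 1.624]
ft_force: [-0.3, 0.2, 0.8]
opening: -0.1
grip_force: 0.0
```

Call:
carry_out:
  series:
    - [[0.4,0,0,0,0,0,0],[0.8,0,0,0,0,0,0],[1.2,0,0,0,0,0,0],[1.5,0,0,0,0,0,0],[1.8,0,0,0,0,0,0]]

```text
t: 3.78
tool_pos: [609.0, -230.1, 191.5]
ee_rot: [3.135, 0.006, 1.623]
ft_force: [-0.4, -9.4, 3.0]
opening: -0.1
grip_force: 4.2
```

Call:
carry_out:
  series:
    - [[0.3,0,0,0,0,0,0],[0.5,0,0,0,0,0,0],[0.5,0,0,0,0,0,0]]

```text
t: 4.15
tool_pos: [608.4, -227.0, 191.5]
ee_rot: [3.136, 0.01, 1.624]
ft_force: [-1.4, -15.9, 1.7]
opening: -0.1
grip_force: 7.9
```

Run:
```python
from h import *
p,d,i=grab('top');cr=cv2.resize(p[165:265,290:400],None,fx=6,fy=6,interpolation=2)
cv2.imwrite('pics/t2.png',cr[...,::-1]);print(status.get_state()['tool_pos'])
```

```text
[ 608.41005946 -226.99848307  191.59163246]
```

View pics/t2.png

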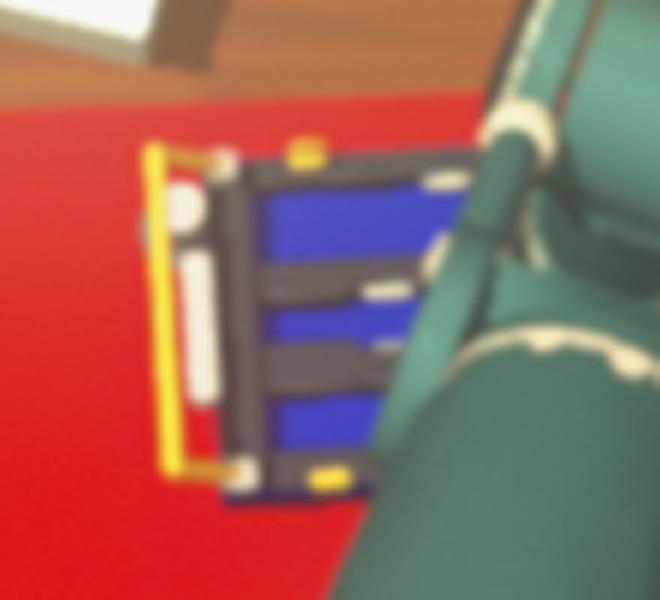

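```bash
cat >> h.py <<'E'
def arc(psis,rel=(-183,107),post=(659,-41),z=188):
    o=[]
    for a in psis:
        r=np.radians(a);o.append((post[0]+rel[0]*np.cos(r)-rel[1]*np.sin(r),post[1]+rel[0]*np.sin(r)+rel[1]*np.cos(r),z,a))
    rows(o)
E
python3 - <<'E'
from h import *
rows([(606,-240,188,93.4),(563,-240,188,93.4)])
arc([93.4,90,87,84,81,78,75])
E
```

```text
now [ 608.4 -227.   191.6] yaw 93.0 t 4.2
[-1.28, -0.31, 0.37] [0.006, 0.01, -0.006]
[-1.05, -4.61, 0.34] [0.006, 0.01, -0.006]
now [ 608.4 -227.   191.6] yaw 93.0 t 4.2
[-0.06, -4.55, 0.33] [0.006, 0.01, -0.006]
[0.6, -5.62, 0.32] [0.006, 0.01, 0.053]
[1.24, -6.53, 0.31] [0.006, 0.01, 0.106]
[1.92, -7.41, 0.3] [0.007, 0.009, 0.158]
[2.64, -8.25, 0.28] [0.007, 0.009, 0.21]
[3.41, -9.05, 0.27] [0.007, 0.009, 0.263]
[4.22, -9.8, 0.26] [0.007, 0.009, 0.315]
```

Call:
carry_out:
  series:
    - [[-1.6,-0.3,0.3,0,0,0,0],[-1.5,-4.6,0.3,0,0,0,0],[-1.0,-4.6,0.3,0,0,0,0],[-0.3,-4.6,0.3,0,0,0,0],[0.4,-5.6,0.3,0,0,0.053,0],[1.0,-6.5,0.3,0,0,0.106,0],[1.7,-7.4,0.3,0,0,0.158,0],[2.4,-8.3,0.3,0,0,0.21,0],[3.2,-9.1,0.3,0,0,0.263,0],[4.0,-9.8,0.3,0,0,0.315,0]]

```text
t: 5.45
tool_pos: [509.0, -188.5, 186.4]
ee_rot: [3.136, 0.002, 1.307]
ft_force: [0.5, -5.7, -0.1]
opening: 0.3
grip_force: 2.5
```

Run:
```python
from h import *
p,d,i=grab('top');cr=cv2.resize(p[165:285,270:400],None,fx=4,fy=4,interpolation=2)
cv2.imwrite('pics/t3.png',cr[...,::-1])
arc([75,72,69,66,63,60,57,54,51,48,45])
```

```text
now [ 508.1 -187.7  186.2] yaw 74.8 t 5.5
[-0.23, 0.08, -0.18] [0.003, 0.001, -0.003]
[0.35, -0.86, -0.19] [0.004, 0.001, 0.049]
[0.98, -1.78, -0.19] [0.004, 0.001, 0.102]
[1.66, -2.66, -0.19] [0.004, 0.001, 0.154]
[2.38, -3.5, -0.2] [0.004, 0.001, 0.206]
[3.15, -4.3, -0.2] [0.004, 0.001, 0.259]
[3.96, -5.06, -0.2] [0.004, 0.001, 0.311]
[4.8, -5.78, -0.21] [0.004, 0.001, 0.363]
[5.69, -6.46, -0.21] [0.004, 0.001, 0.416]
[6.6, -7.08, -0.22] [0.004, 0.001, 0.468]
[7.55, -7.66, -0.22] [0.004, 0.0, 0.52]
```

View pics/t3.png

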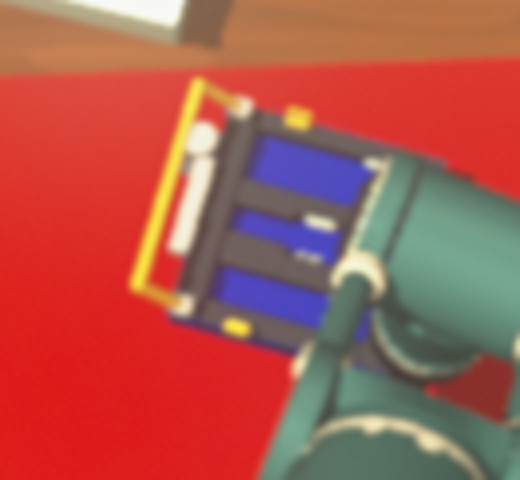

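Call:
carry_out:
  series:
    - [[0.4,-0.9,0,0,0,0.05,0],[1.0,-1.8,0,0,0,0.1,0],[1.7,-2.7,0,0,0,0.154,0],[2.4,-3.5,0,0,0,0.206,0],[3.2,-4.3,0,0,0,0.26,0],[4.0,-5.1,0,0,0,0.31,0],[4.8,-5.8,0,0,0,0.363,0],[5.7,-6.5,0,0,0,0.416,0],[6.6,-7.1,0,0,0,0.468,0],[7.6,-7.7,0,0,0,0.52,0]]

```text
t: 6.75
tool_pos: [453.7, -95.2, 186.3]
ee_rot: [3.138, 0.001, 0.789]
ft_force: [-3.9, -8.2, 4.9]
opening: -0.1
grip_force: 4.3
```

Run:
```python
from h import *
arc([45,42,39,36,33,30,27,24,21,18,15])
```

```text
now [453.7 -95.2 186.3] yaw 45.2 t 6.8
[0.05, -0.02, -0.17] [0.003, 0.001, 0.003]
[0.63, -0.96, -0.17] [0.003, 0.001, 0.056]
[1.27, -1.87, -0.17] [0.003, 0.001, 0.108]
[1.95, -2.74, -0.18] [0.003, 0.001, 0.16]
[2.68, -3.58, -0.18] [0.003, 0.001, 0.213]
[3.45, -4.38, -0.19] [0.003, 0.001, 0.265]
[4.26, -5.14, -0.19] [0.004, 0.001, 0.317]
[5.11, -5.85, -0.19] [0.004, 0.0, 0.37]
[6.0, -6.52, -0.2] [0.004, 0.0, 0.422]
[6.92, -7.14, -0.2] [0.004, 0.0, 0.474]
[7.87, -7.71, -0.2] [0.004, 0.0, 0.527]
```

Call:
carry_out:
  series:
    - [[0.6,-1.0,0,0,0,0.055,0],[1.3,-1.9,0,0,0,0.108,0],[2.0,-2.7,0,0,0,0.16,0],[2.7,-3.6,0,0,0,0.213,0],[3.5,-4.4,0,0,0,0.265,0],[4.3,-5.1,0,0,0,0.317,0],[5.1,-5.9,0,0,0,0.37,0],[6.0,-6.5,0,0,0,0.422,0],[6.9,-7.1,0,0,0,0.474,0],[7.9,-7.7,0,0,0,0.527,0]]

```text
t: 8.0
tool_pos: [453.5, 16.2, 185.1]
ee_rot: [3.141, 0.003, 0.261]
ft_force: [-3.8, -4.1, 2.5]
opening: 0.1
grip_force: 2.4
```

Run:
```python
from h import *
p,d,i=grab('top');cr=cv2.resize(p[165:285,250:380],None,fx=4,fy=4,interpolation=2)
cv2.imwrite('pics/t4.png',cr[...,::-1])
arc([15,12,9,6,4,3,2,1,0])
```

```text
now [453.7  17.2 185. ] yaw 14.8 t 8.1
[0.02, 0.24, -0.3] [-0.001, 0.002, -0.003]
[0.6, -0.71, -0.3] [-0.001, 0.002, 0.049]
[1.23, -1.62, -0.3] [-0.001, 0.002, 0.102]
[1.91, -2.5, -0.3] [-0.001, 0.002, 0.154]
[2.39, -3.07, -0.3] [-0.001, 0.002, 0.189]
[2.63, -3.34, -0.3] [-0.001, 0.002, 0.207]
[2.89, -3.62, -0.3] [-0.001, 0.002, 0.224]
[3.14, -3.88, -0.3] [-0.001, 0.002, 0.241]
[3.4, -4.15, -0.3] [-0.001, 0.002, 0.259]
```

View pics/t4.png

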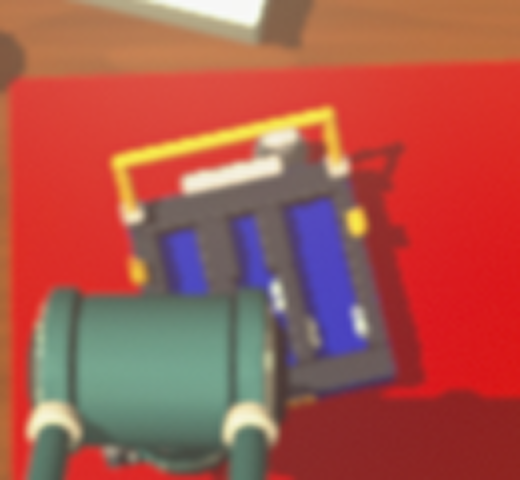

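Call:
carry_out:
  series:
    - [[0.6,-0.9,-0.2,0,0,0.05,0],[1.2,-1.8,-0.2,0,0,0.102,0],[1.9,-2.6,-0.2,0,0,0.154,0],[2.4,-3.2,-0.2,0,0,0.189,0],[2.6,-3.5,-0.2,0,0,0.207,0],[2.9,-3.8,-0.2,0,0,0.224,0],[3.1,-4.0,-0.2,0,0,0.235,0],[3.1,-4.0,-0.2,0,0,0.235,0]]

```text
t: 9.05
tool_pos: [473.1, 62.9, 186.6]
ee_rot: [-3.141, 0.001, 0.026]
ft_force: [-3.8, 2.0, -2.9]
opening: -0.0
grip_force: 1.9
```

Run:
```python
from h import *
rows([(440,70,188,1.4),(440,70,400,1.4),(440,180,450,1.4)])
```

```text
now [473.1  62.9 186.6] yaw 1.5 t 9.1
[-3.29, -0.8, -0.13] [-0.001, 0.001, 0.001]
[-3.31, -0.81, -21.33] [-0.001, 0.001, 0.001]
[-3.03, -11.81, -26.33] [-0.001, 0.001, 0.001]
```

Call:
carry_out:
  series:
    - [[-2,0,0,0,0,0,0],[-3.3,-0.5,-2,0,0,0,0],[-3.3,-0.5,-8,0,0,0,0],[-3.3,-2,-14,0,0,-0.18,4],[-3.3,-6,-20,0,0,-0.36,5.5],[-2.5,-12,-20,0,0,-0.54,5.5],[-2,-18,-20,0,0,-0.72,5.5],[-1.5,-24,-20,0,0,-0.9,5.5],[-1,-30,-20,0,0,-1.08,5.5],[-0.5,-34,-20,0,0,-1.26,5.5]]

```text
t: 10.3
tool_pos: [460.3, 405.5, 388.5]
ee_rot: [3.138, -0.005, 1.294]
ft_force: [0.6, 0.7, -0.4]
opening: 54.7
grip_force: 0.0
```

Run:
```python
from h import *
rows([(440,420,386,93),(440,420,386,183.4)])
```

```text
now [460.3 405.5 388.5] yaw 74.1 t 10.3
[0.84, -2.35, 0.25] [0.004, -0.004, -0.33]
[0.84, -2.35, 0.25] [-0.0, -0.006, 1.234]
```

Call:
carry_out:
  series:
    - [[3.3,6.3,0,0,0,-0.18,5.5],[3.3,6.3,0,0,0,-0.36,5.5],[3.3,6.3,0,0,0,-0.54,5.5],[3.3,6.3,0,0,0,-0.72,5.5],[3.3,6.3,0,0,0,-0.9,5.5],[3.3,6.3,0,0,0,-1.08,5.5],[3.3,6.3,0,0,0,-1.26,5.5],[3.3,6.3,0,0,0,-1.44,5.5],[3.3,6.3,0,0,0,-1.62,5.5],[3.3,6.3,0,0,0,-1.8,5.5]]

```text
t: 11.55
tool_pos: [530.4, 416.7, 388.5]
ee_rot: [3.138, 0.004, 3.092]
ft_force: [-0.6, -0.2, -0.6]
opening: 55.2
grip_force: 0.0
```

Call:
carry_out:
  series:
    - [[0,0,0,0,0,-0.1,5.5],[0,0,0,0,0,-0.1,5.5]]

```text
t: 11.8
tool_pos: [530.2, 416.5, 388.3]
ee_rot: [3.139, 0.004, -3.099]
ft_force: [-0.6, 0.8, -0.5]
opening: 55.0
grip_force: 0.0
```

Run:
```python
from h import *
p,d,i=grab('top');p2,d2,i2=grab('wrist');np.savez('/tmp/t5',p=p,d=d);np.savez('/tmp/w5',p=p2,d=d2,i=i2)
cr=np.hstack([cv2.resize(p[165:285,270:370],None,fx=4,fy=4,interpolation=2),cv2.resize(p2,(400,300)).repeat(1,0) if 0 else np.vstack([cv2.resize(p2,(400,300)),np.zeros((180,400,3),np.uint8)])])
cv2.imwrite('pics/m5.png',cr[...,::-1]);s=status.get_state();print(s['tool_pos'],s['ee_rot'])
```

```text
[529.87283254 416.40791717 387.80182792] [ 3.14020060e+00  2.21617625e-03 -3.09928723e+00]
```

View pics/m5.png

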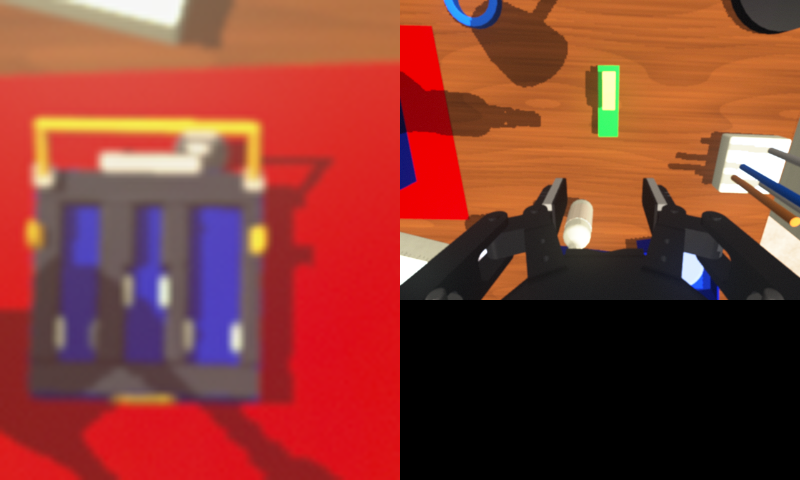

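```bash
cat >> h.py <<'E'
def tool(i,p,d,color,near,rad=90):
    C=cloud(i,d);H,S,V=cv2.split(cv2.cvtColor(p,cv2.COLOR_RGB2HSV))
    n=np.hypot(C[...,0]-near[0],C[...,1]-near[1])<rad
    lo,hi={'g':(45,80),'y':(24,34)}[color]
    m=(H>=lo)&(H<=hi)&(S>120)&n&(C[...,2]>6)
    hi_=n&(C[...,2]>34)&(C[...,2]<55)
    if color=='y': hi_&=m
    for nm,k in((color,m),('high',hi_)):
        k=cv2.morphologyEx(k.astype(np.uint8),cv2.MORPH_OPEN,np.ones((3,3)))>0
        P=C[k];r=cv2.minAreaRect(P[:,:2].astype(np.float32));print(nm,k.sum(),np.round(r[0],1),np.round(r[1],1),round(r[2],1),'z',np.percentile(P[:,2],[5,50,95]).round(1))
E
python3 - <<'E'
from h import *
a=np.load('/tmp/w5.npz',allow_pickle=True);tool(a['i'].item(),a['p'],a['d'],'g',(480,418))
# case from top pic
a=np.load('/tmp/t5.npz');i=camera_info('top')
for n,u,v,z in[('BL',30,397,40),('BR',260,397,40),('catchL',33,233,56),('catchR',260,238,56),('earL',43,175,55),('earR',254,183,55),('post',205,142,45)]:
    print(n,w(i,a['d'],270+u/4,165+v/4,z).round(1))
E
```

```text
g 2280 [484.4 421.1] [108.7  31.9] 2.6 z [16.8 18.1 19.3]
high 1171 [465.9 420.6] [51.6 17.3] 2.4 z [40.8 42.1 43.3]
BL [479.7  77.5  40. ]
BR [477.7 -82.8  40. ]
catchL [593.1  74.3  56. ]
catchR [587.3 -84.3  56. ]
earL [635.   67.6  55. ]
earR [627.  -80.8  55. ]
post [659.9 -46.6  45. ]
```

Run:
```python
from h import *
rows([(470.4,420.6,260,182.5),(470.4,420.6,197,182.5)])
```

```text
now [529.9 416.4 387.8] yaw -177.6 t 11.9
[5.95, 0.65, 12.77] [0.001, 0.002, -0.001]
[5.97, 0.64, 19.07] [0.001, 0.002, -0.001]
```

Call:
carry_out:
  series:
    - [[5.9,0.6,5,0,0,0,5.5],[5.9,0.6,10,0,0,0,5.5],[5.9,0.6,14,0,0,0,5.5],[5.9,0.6,17,0,0,0,5.5],[5.9,0.6,19,0,0,0,5.5],[5.9,0.6,19,0,0,0,5.5],[5.9,0.6,19,0,0,0,1],[5.9,0.6,19,0,0,0,1],[5.9,0.6,19,0,0,0,1],[5.9,0.6,19,0,0,0,1]]
  newtons: 60

```text
t: 13.15
tool_pos: [471.0, 420.3, 199.0]
ee_rot: [3.139, 0.003, -3.097]
ft_force: [-0.1, -0.2, 6.5]
opening: 16.6
grip_force: 62.4
```

Call:
carry_out:
  series:
    - [[0,0,0,0,0,0,1],[0,0,0,0,0,0,1],[0,0,0,0,0,0,1]]

```text
t: 13.52
tool_pos: [471.0, 420.4, 199.0]
ee_rot: [3.139, 0.003, -3.097]
ft_force: [0.6, 1.8, 4.6]
opening: 17.1
grip_force: 37.8
```

Run:
```python
from h import *
rows([(471,420,330,178.2),(620,-5,430,178.2)])
```

```text
now [471.  420.4 199. ] yaw -177.5 t 13.5
[-0.04, -0.0, -13.1] [0.002, 0.003, 0.076]
[-13.08, -43.1, -23.17] [0.002, 0.003, 0.076]
```

Call:
carry_out:
  series:
    - [[0,0,-4,0,0,0,1],[0,0,-9,0,0,0,1],[-1,-4,-13,0,0,0.03,1],[-3,-9.5,-16,0,0,0.05,1],[-5,-15,-19,0,0,0.076,1],[-7,-21,-22,0,0,0.076,1],[-9,-27,-23,0,0,0.076,1],[-11,-33,-23,0,0,0.076,1],[-12,-38,-23,0,0,0.076,1],[-13,-43,-23,0,0,0.076,1]]

```text
t: 14.78
tool_pos: [619.0, -6.5, 426.7]
ee_rot: [-3.141, -0.0, 3.109]
ft_force: [0.6, -0.5, -0.6]
opening: 16.3
grip_force: 64.6
```

Call:
carry_out:
  series:
    - [[0,0,0,0,0,0,1],[0,0,0,0,0,0,1],[0,0,0,0,0,0,1]]

```text
t: 15.15
tool_pos: [618.6, -2.9, 426.7]
ee_rot: [3.141, -0.001, 3.111]
ft_force: [1.0, 0.7, -1.4]
opening: 16.5
grip_force: 64.6
```

Run:
```python
from h import *
s=status.get_state();p,d,i=grab('wrist','w6.png');np.savez('/tmp/w6',p=p,d=d,i=i);print(s['tool_pos'],s['ee_rot'],s['opening'],s['t'])
```

```text
[618.58980057  -2.92607186 426.66626225] [ 3.14118295e+00 -6.67748315e-04  3.11135128e+00] 16.540657215311715 15.15
```

View pics/w6.png

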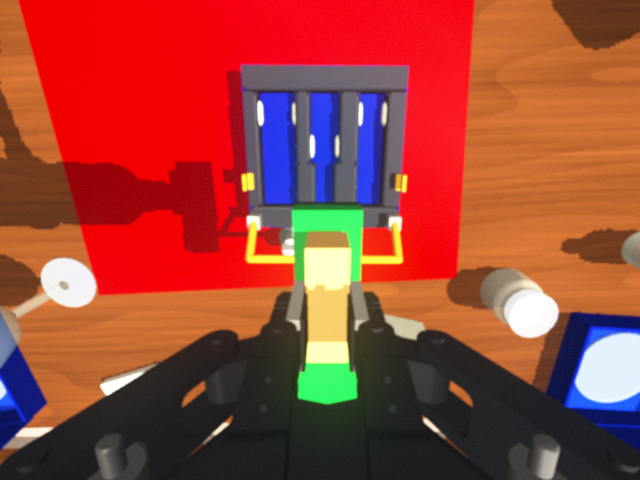

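Run:
```python
from h import *
a=np.load('/tmp/w6.npz',allow_pickle=True);i=a['i'].item();p,d=a['p'],a['d'];C=cloud(i,d)
P=lambda u,v,z:w(i,d,u,v,z)[:2].round(1)
print('front corners',P(242,66,40),P(409,66,40),'catch',P(248,182,56),P(401,183,56),'post',P(289,241,45))
x,y,z=C[...,0],C[...,1],C[...,2]
m=(x>440)&(x<680)&(abs(y)<120)&(z>34)&(z<45)&(np.mgrid[:480,:640][0]<222)
r=cv2.minAreaRect(C[m][:,:2].astype(np.float32));print(m.sum(),r,np.median(z[m]))
H,S,V=cv2.split(cv2.cvtColor(p,cv2.COLOR_RGB2HSV))
b=(H>110)&(H<130)&(S>200)&(z<32)&(z>15)&(x>440)&(x<660)&(abs(y)<90)
n,l,st,c=cv2.connectedComponentsWithStats(b.astype(np.uint8))
for k in range(1,n):
    if st[k,4]>300:
        q=C[l==k];print(st[k],np.round(cv2.minAreaRect(q[:,:2].astype(np.float32))[0:2],1),np.median(q[:,2]).round(1), q[:,0].min().round(),q[:,0].max().round())
# held tool pose
g=(H>45)&(H<80)&(S>120)&(z>200);q=C[g];print('tool green z',np.percentile(q[:,2],[2,50,98]),cv2.minAreaRect(q[:,:2].astype(np.float32)))
```

```text
front corners [479.3 -79.9] [483.8  79.9] catch [587.8 -81. ] [593.1  72.7] post [654.5 -45. ]
14063 ((557.4697875976562, -3.6192474365234375), (162.73126220703125, 155.05499267578125), 88.04011535644531) 39.87155346252021
[ 261   93   33  110 2835] [[558.9 -53.2]
 [ 32.3 113.4]] 24.1 502.0 616.0
[ 312   94   24  108 1651] [[559.6  -5.4]
 [110.7  24.8]] 24.1 504.0 615.0
[ 358  117   16   86 1040] [[573.1  40.9]
 [ 16.6  90. ]] 24.0 528.0 618.0
tool green z [237.82499166 245.66635652 327.10403421] ((614.4524536132812, -2.246034622192383), (32.00044631958008, 141.42605590820312), 88.56790161132812)
```

Run:
```python
from h import *
rows([(545.6,-51.4,275,178.2),(545.6,-51.4,245,178.2),(545.6,-51.4,223,178.2)])
```

```text
now [618.6  -2.8 426.8] yaw 178.3 t 15.2
[7.15, -5.08, 15.18] [0.0, -0.0, 0.001]
[7.15, -5.08, 18.18] [0.0, -0.0, 0.001]
[7.15, -5.08, 20.38] [0.0, -0.0, 0.001]
```

Call:
carry_out:
  series:
    - [[4,-3,3,0,0,0,1],[7.1,-5.1,7,0,0,0,1],[7.1,-5.1,12,0,0,0,1],[7.1,-5.1,15,0,0,0,1],[7.1,-5.1,15,0,0,0,1],[7.1,-5.1,15,0,0,0,1]]

```text
t: 15.95
tool_pos: [547.2, -52.3, 278.4]
ee_rot: [-3.141, 0.002, 3.111]
ft_force: [-0.3, 0.3, -0.5]
opening: 16.3
grip_force: 64.6
```

Run:
```python
from h import *
s=status.get_state();print(s['tool_pos'],s['ee_rot'],s['opening'],s['ft_force'],s['t'])
p,d,i=grab('wrist','w7.png');np.savez('/tmp/w7',p=p,d=d,i=i)
rows([(545.6,-51.4,223,178.2)])
```

```text
[547.23128554 -52.28785451 278.39860091] [-3.14140410e+00  2.17500158e-03  3.11114227e+00] 16.261172670009998 [-0.31876166  0.32147134 -0.46417638] 15.95
now [547.6 -52.5 279. ] yaw 178.2 t 16.0
[0.22, 0.11, 5.6] [-0.0, 0.004, 0.001]
```

View pics/w7.png

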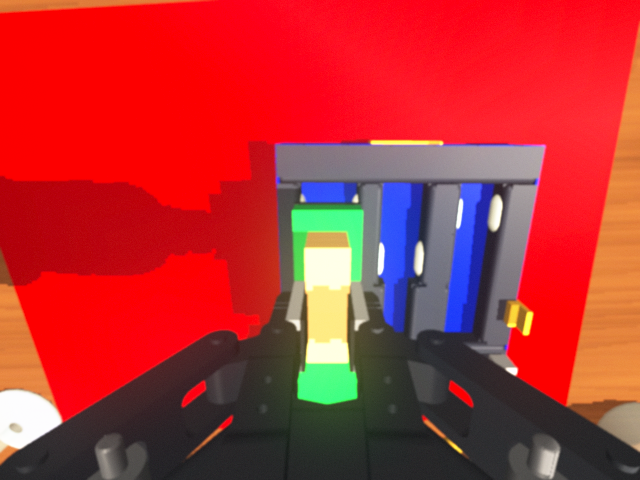

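Run:
```python
from h import *
a=np.load('/tmp/w7.npz',allow_pickle=True);i=a['i'].item();d=a['d']
P=lambda u,v,z=40:w(i,d,u,v,z)[:2].round(1)
print('slotL/R',P(299,187),P(361,187),'corners',P(276,146),P(544,146),'catchR',P(519,316,56),'eng slot',P(382,187),P(428,187),'front slot edge',P(330,183))
z0=278.4-199
print('tool base TL,TR',P(292,208,z0+18),P(364,208,z0+18),'BL BR',P(299,402,z0+18),P(357,402,z0+18))
```

```text
slotL/R [503.9 -67.9] [504.9 -29.7] corners [479.1 -80.3] [483.6  79. ] catchR [588.   69.9] eng slot [505.3 -16.8] [506.1  11.5] front slot edge [502.  -48.8]
tool base TL,TR [504.6 -66.5] [505.6 -33.8] BL BR [613. -69.] [613.9 -37.3]
```

Call:
carry_out:
  series:
    - [[0.1,0.1,1,0,0,0,1],[0.1,0.1,2,0,0,0,1],[0.1,0.1,3,0,0,0,1],[0.1,0.1,3.6,0,0,0,1],[0.1,0.1,4.1,0,0,0,1],[0.1,0.1,4.5,0,0,0,1],[0.1,0.1,4.9,0,0,0,1],[0.1,0.1,5.3,0,0,0,1],[0.1,0.1,5.6,0,0,0,1]]
  newtons: 80

```text
t: 17.12
tool_pos: [546.0, -52.0, 223.0]
ee_rot: [-3.142, 0.0, 3.11]
ft_force: [-11.0, 2.3, 30.4]
opening: 16.1
grip_force: 88.0
```

Call:
carry_out:
  series:
    - [[0,0,0,0,0,0,1],[0,0,0,0,0,0,4],[0,0,0,0,0,0,4.5],[0,0,0,0,0,0,4.5],[0,0,-3,0,0,0,4.5],[0,0,-8,0,0,0,4.5],[-4,0,-13,0,0,0,4.5],[-7,2,-18,0,0,0,4.5],[-7,2,-18,0,0,0,4.5],[-7,2,-18,0,0,0,4.5]]

```text
t: 18.38
tool_pos: [615.7, -34.1, 400.0]
ee_rot: [-3.141, -0.001, 3.11]
ft_force: [0.2, 0.2, -0.3]
opening: 45.0
grip_force: 0.0
```

```bash
cat >> h.py <<'E'
def caseview(i,p,d):
    C=cloud(i,d);x,y,z=C[...,0],C[...,1],C[...,2]
    H,S,V=cv2.split(cv2.cvtColor(p,cv2.COLOR_RGB2HSV))
    for nm,m in(('green base',(H>45)&(H<80)&(S>120)&(z<60)&(z>30)),('yellow',(H>=26)&(H<=34)&(S>150)&(z>36)&(z<75)&(y>15))):
        m=m&(x>440)&(x<640)&(abs(y)<90)
        if m.sum()<200: continue
        q=C[m];print(nm,m.sum(),np.round(cv2.minAreaRect(q[:,:2].astype(np.float32))[:2],1),cv2.minAreaRect(q[:,:2].astype(np.float32))[2],'z',np.percentile(q[:,2],[5,25,50,75,95]).round(1))
        A=np.c_[q[:,0],q[:,1],np.ones(len(q))]
    m=(H>45)&(H<80)&(S>120)&(z<60)&(z>36)&(z<48)&(x>440)&(x<640);q=C[m]
    if len(q)>200: print('green top plane',np.linalg.lstsq(np.c_[q[:,0]-560,q[:,1]+50,np.ones(len(q))],q[:,2],rcond=None)[0].round(3))
E
python3 - <<'E'
from h import *
s=status.get_state();p,d,i=grab('wrist','w8.png');np.savez('/tmp/w8',p=p,d=d,i=i);print(s['tool_pos'],s['opening'],s['t'],s['ft_force'])
caseview(i,p,d)
E
```

```text
[615.70257704 -34.10566373 400.03313682] 44.95966357109396 18.375 [ 0.22380101  0.21998416 -0.34379766]
green base 2517 [[560.6 -53.1]
 [ 35.  112.5]] 88.68106079101562 z [40.3 41.5 42.1 42.6 43.3]
green top plane [-4.0000e-03 -3.0000e-03  4.2067e+01]
```

View pics/w8.png

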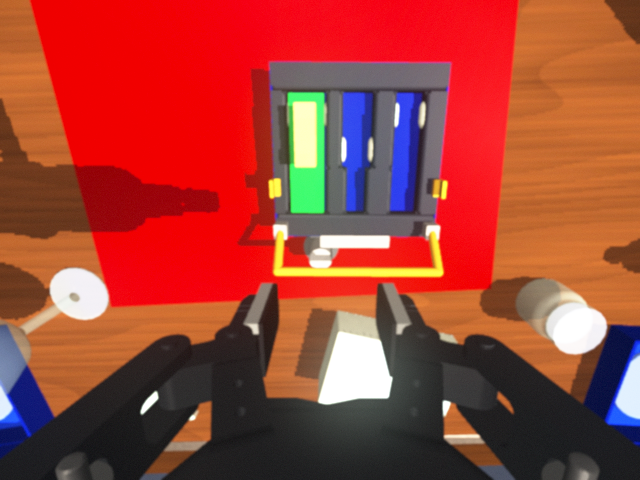

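Run:
```python
from h import *
a=np.load('/tmp/w8.npz',allow_pickle=True);i=a['i'].item();d=a['d']
P=lambda u,v,z=40:w(i,d,u,v,z)[:2].round(1)
print('corners',P(270,62),P(450,62),'catch',P(275,188,56),P(440,189,56),'rackslot',P(394,150),P(423,150),P(408,92))
rows([(515,-400,390,170)])
```

```text
corners [478.3 -80.1] [483.   78.7] catch [587.4 -81.4] [592.7  72.2] rackslot [557.   31.4] [557.8  58.9] [506.5  42.6]
now [615.1 -34.2 398.8] yaw 178.2 t 18.4
[8.84, -36.88, 0.92] [-0.0, -0.004, 0.143]
```

Call:
carry_out:
  series:
    - [[2,-6,0,0,0,0,5.5],[3,-12,0,0,0,0.05,5.5],[5,-18,0,0,0,0.1,5.5],[6,-24,0,0,0,0.143,5.5],[7.5,-30,0.5,0,0,0.143,5.5],[8.8,-35,0.9,0,0,0.143,5.5],[8.8,-36.9,0.9,0,0,0.143,5.5],[8.8,-36.9,0.9,0,0,0.143,5.5],[8.8,-36.9,0.9,0,0,0.143,5.5]]

```text
t: 19.55
tool_pos: [516.5, -398.9, 391.1]
ee_rot: [3.14, -0.001, 2.968]
ft_force: [-0.6, -0.1, 0.8]
opening: 54.9
grip_force: 0.0
```

Run:
```python
from h import *
s=status.get_state();p,d,i=grab('wrist','w9.png');np.savez('/tmp/w9',p=p,d=d,i=i);print(s['tool_pos'],s['opening'],s['t'])
tool(i,p,d,'y',(464,-400))
```

```text
[ 516.51112807 -398.85376595  391.11045446] 54.89183901515833 19.55
y 2469 [ 462.5 -400.1] [ 22.1 109. ] 80.3 z [19.3 41.6 43.2]
high 1631 [ 442.4 -397. ] [21.4 59.2] 80.1 z [40.9 42.1 43.4]
```

View pics/w9.png

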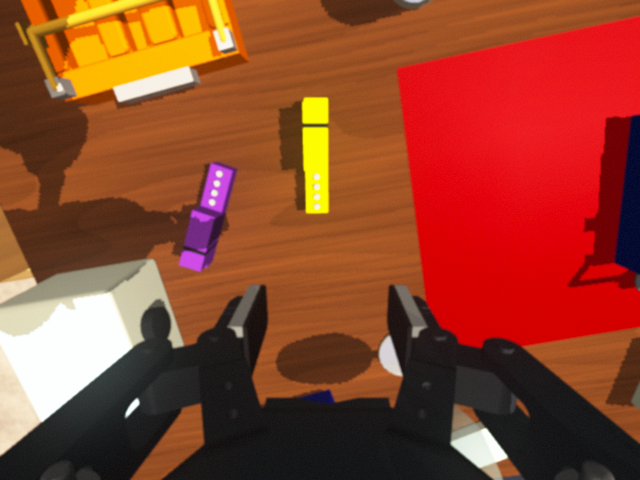

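Run:
```python
from h import *
rows([(448.7,-397.7,198,170.2)])
```

```text
now [ 516.7 -398.6  391.5] yaw 170.1 t 19.6
[6.7, -1.1, 19.35] [0.001, -0.001, -0.002]
```

Call:
carry_out:
  series:
    - [[4,-0.7,5,0,0,0,5.5],[6.7,-1.1,10,0,0,0,5.5],[6.7,-1.1,14,0,0,0,5.5],[6.7,-1.1,17,0,0,0,5.5],[6.7,-1.1,19.2,0,0,0,5.5],[6.7,-1.1,19.2,0,0,0,5.5],[6.7,-1.1,19.2,0,0,0,1],[6.7,-1.1,19.2,0,0,0,1],[6.7,-1.1,19.2,0,0,0,1],[6.7,-1.1,19.2,0,0,0,1]]
  newtons: 80

```text
t: 20.85
tool_pos: [449.3, -399.7, 201.9]
ee_rot: [-3.141, 0.003, 2.967]
ft_force: [0.7, 3.2, 6.1]
opening: 20.2
grip_force: 78.4
```

Run:
```python
from h import *
s=status.get_state();print(s['ft_force'],s['opening'],s['grip_force'])
rows([(448.7,-397.7,330,170.2),(625,30,420,178.2)])
```

```text
[0.73678715 3.23911671 6.08120113] 20.24228393620124 78.449048968032
now [ 449.3 -399.7  201.9] yaw 170.0 t 20.9
[0.06, 0.17, -12.81] [-0.001, 0.003, -0.004]
[-9.88, 45.35, -21.82] [-0.001, 0.003, -0.144]
```

Call:
carry_out:
  series:
    - [[0,0,-4,0,0,0,1],[0,0,-9,0,0,0,1],[-1,3,-14,0,0,0,1],[-2,8,-18,0,0,-0.05,1],[-3.5,14,-21,0,0,-0.1,1],[-5,20,-21.8,0,0,-0.144,1],[-6,26,-21.8,0,0,-0.144,1],[-7.5,32,-21.8,0,0,-0.144,1],[-8.5,38,-21.8,0,0,-0.144,1],[-9.9,43,-21.8,0,0,-0.144,1]]

```text
t: 22.1
tool_pos: [620.9, 9.0, 418.2]
ee_rot: [-3.141, 0.001, 3.111]
ft_force: [0.7, -1.4, -1.2]
opening: 19.9
grip_force: 78.3
```

Run:
```python
from h import *
s=status.get_state();print(s['ft_force'],s['opening'],s['grip_force'])
# above slot: tool centre (562,44.8), yaw -1.8, tool centre 13.3 ahead of TCP
rows([(548.7,45.2,284,178.2)])
```

```text
[ 0.72896412 -1.368106   -1.17021377] 19.934246643250006 78.32778168842196
now [620.9   9.  418.2] yaw 178.3 t 22.1
[7.33, 3.41, 13.42] [-0.0, 0.001, 0.001]
```

Call:
carry_out:
  series:
    - [[2,1,1,0,0,0,1],[5,3,5,0,0,0,1],[7.3,3.2,10,0,0,0,1],[7.3,3.2,13.4,0,0,0,1],[7.3,3.2,13.4,0,0,0,1],[7.3,3.2,13.4,0,0,0,1],[7.3,3.2,13.4,0,0,0,1]]

```text
t: 22.98
tool_pos: [550.2, 40.9, 286.4]
ee_rot: [3.141, 0.004, 3.11]
ft_force: [-0.1, 0.1, -1.4]
opening: 20.2
grip_force: 78.4
```

Run:
```python
from h import *
s=status.get_state();p,d,i=grab('wrist','w10.png');np.savez('/tmp/w10',p=p,d=d,i=i);print(s['tool_pos'],s['ee_rot'],s['opening'],s['t'])
C=cloud(i,d);H,S,V=cv2.split(cv2.cvtColor(p,cv2.COLOR_RGB2HSV));z=C[...,2]
m=(H>=24)&(H<=34)&(S>120)&(z>70)&(z<160)
q=C[m];r=cv2.minAreaRect(q[:,:2].astype(np.float32));print(m.sum(),np.round(r[:2],1),r[2],np.percentile(q[:,2],[2,10,50,90]).round(1))
```

```text
[550.22272022  40.94896512 286.42095846] [3.14137155 0.00444327 3.1104865 ] 20.216327643256285 22.975
9445 [[595.6  25.3]
 [ 62.8 180.8]] 64.1103286743164 [ 98.5 104.9 126.8 128.1]
```

View pics/w10.png

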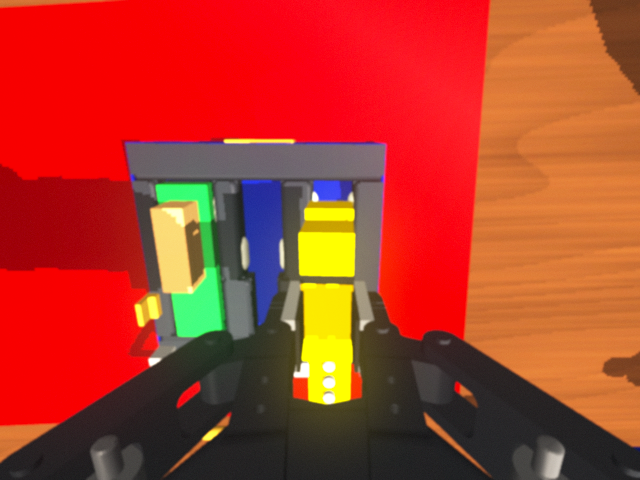

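Run:
```python
from h import *
a=np.load('/tmp/w10.npz',allow_pickle=True);i=a['i'].item();d=a['d'];C=cloud(i,d)
P=lambda u,v,z=40:w(i,d,u,v,z)[:2].round(1)
print('slot',P(311,187),P(357,187),P(334,181),'corners',P(127,144),P(386,144),'eng',P(242,187),P(284,187))
print('tool front top',P(300,222,126.5),P(356,222,126.5),'low front',P(306,203,104.5),P(355,203,104.5),'low end',P(308,402,104.5),P(351,402,104.5))
print(C[250,327].round(1),C[210,327].round(1),C[390,315].round(1))
rows([(548.7,45.2,284,178.2),(548.7,45.2,226,178.2)])
```

```text
slot [508.8  32.4] [509.7  61.8] [505.4  47.2] corners [479.  -79.9] [483.6  79.8] eng [507.6 -11.7] [508.3  15.2]
tool front top [509.2  32. ] [509.8  54.2] low front [506.1  33.2] [506.7  55.5] low end [617.6  29.1] [618.3  52.8]
[520.9  42.4 127.3] [509.5  42.7 104.9] [609.5  33.3 104.6]
now [550.   40.9 286.2] yaw 178.2 t 23.0
[0.15, 0.42, 0.22] [0.0, 0.004, 0.0]
[0.17, 0.42, 6.02] [0.0, 0.004, 0.0]
```

Call:
carry_out:
  series:
    - [[0.1,0.3,1,0,0,0,1],[0.1,0.3,2,0,0,0,1],[0.1,0.3,3,0,0,0,1],[0.1,0.3,3.8,0,0,0,1],[0.1,0.3,4.4,0,0,0,1],[0.1,0.3,4.8,0,0,0,1],[0.1,0.3,5.2,0,0,0,1],[0.1,0.3,5.6,0,0,0,1],[0.1,0.3,6.0,0,0,0,1],[0.1,0.3,6.1,0,0,0,1]]

```text
t: 24.28
tool_pos: [548.3, 44.2, 225.7]
ee_rot: [3.142, 0.0, 3.111]
ft_force: [-9.2, -2.0, 24.0]
opening: 19.6
grip_force: 81.5
```

Call:
carry_out:
  series:
    - [[0,0,0,0,0,0,4],[0,0,0,0,0,0,4.2],[0,0,0,0,0,0,4.2],[0,0,-3,0,0,0,4.2],[0,0,-8,0,0,0,4.2],[-4,-1,-13,0,0,0,2],[-7,-3,-17,0,0,0,0],[-7,-4,-17,0,0,0,0],[-7,-4,-17,0,0,0,0],[-7,-4,-17,0,0,0,0]]

```text
t: 25.52
tool_pos: [615.3, 2.4, 390.4]
ee_rot: [3.141, -0.005, 3.111]
ft_force: [-0.3, -0.3, -0.3]
opening: -0.3
grip_force: 0.0
```

Run:
```python
from h import *
s=status.get_state();p,d,i=grab('wrist','w11.png');np.savez('/tmp/w11',p=p,d=d,i=i);print(s['tool_pos'],s['opening'],s['t'],s['ft_force'])
caseview(i,p,d)
C=cloud(i,d)
H,S,V=cv2.split(cv2.cvtColor(p,cv2.COLOR_RGB2HSV));x,y,z=C[...,0],C[...,1],C[...,2]
k=(H>=24)&(H<=34)&(S>120)&(x<625)&(x>480)&(y>25)&(y<63)
for nm,a,b in(('low',38,54),('high',58,80)):
    m=k&(z>a)&(z<b);q=C[m];r=cv2.minAreaRect(q[:,:2].astype(np.float32));print(nm,m.sum(),np.round(r[:2],1),r[2],np.percentile(q[:,2],[10,50,90]).round(1),np.linalg.lstsq(np.c_[q[:,0]-560,q[:,1]-45,np.ones(len(q))],q[:,2],rcond=None)[0].round(3))
rows([(690,-8,380,178.2),(690,-8,250,178.2)])
```

```text
[615.29235151   2.3546226  390.37382062] -0.29447686839129017 25.525 [-0.3360529  -0.28829022 -0.28256118]
green base 2740 [[559.4 -53. ]
 [ 35.1 114.8]] 87.95539093017578 z [35.1 41.4 42.  42.6 43.2]
yellow 3251 [[572.   54.1]
 [ 45.5 135.3]] 89.94683074951172 z [39.5 44.8 65.8 66.7 67.7]
green top plane [-3.000e-03 -9.000e-03  4.193e+01]
low 1185 [[562.   45.8]
 [ 27.8 114.4]] 88.35307312011719 [39.4 44.4 45.5] [ 1.4000e-02 -1.1000e-01  4.3461e+01]
high 1987 [[540.9  43. ]
 [ 22.2  60.2]] 88.4442367553711 [65.4 66.6 67.6] [1.0000e-03 6.9000e-02 6.6661e+01]
now [615.4   2.5 390.5] yaw 178.3 t 25.6
[-7.5, -0.82, 1.02] [0.0, -0.004, 0.001]
[-7.55, -0.83, 14.02] [0.0, -0.004, 0.001]
```

View pics/w11.png

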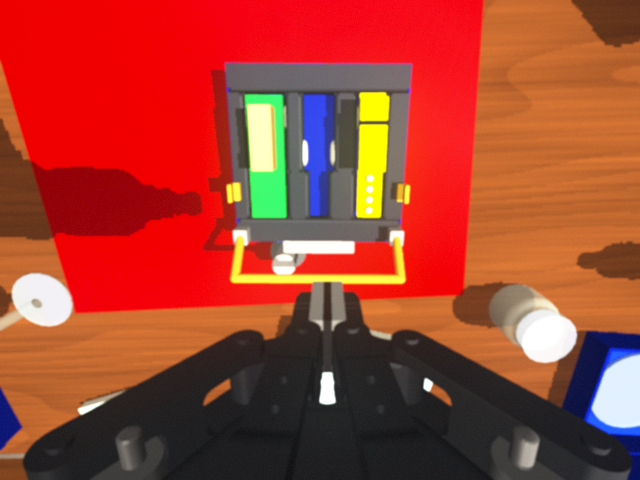

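Run:
```python
from h import *
a=np.load('/tmp/w11.npz',allow_pickle=True);i=a['i'].item();p,d=a['p'],a['d'];C=cloud(i,d)
H,S,V=cv2.split(cv2.cvtColor(p,cv2.COLOR_RGB2HSV));x,y,z=C[...,0],C[...,1],C[...,2]
k=(H>=24)&(H<=34)&(S>120)&(x<625)&(x>480)&(y>25)&(y<63)
for nm,l,h in(('low',42,48),('high',60,72)):
    m=cv2.erode((k&(z>l)&(z<h)).astype(np.uint8),np.ones((5,5)))>0;q=C[m]
    print(nm,m.sum(),np.median(q[:,2]),np.linalg.lstsq(np.c_[q[:,0]-560,q[:,1]-45,np.ones(len(q))],q[:,2],rcond=None)[0].round(3))
print('rod',w(i,d,320,279,82).round(1),w(i,d,237,280).round(1),w(i,d,400,280).round(1))
```

```text
low 302 44.467505070588345 [6.0000e-03 4.2000e-02 4.4368e+01]
high 1353 66.55542290846783 [1.0000e-03 4.9000e-02 6.6659e+01]
rod [663.2  -4.8  82. ] [659.9 -77.6  86.8] [664.5  66.   85.7]
```

Call:
carry_out:
  series:
    - [[-5,-0.5,0.5,0,0,0,0],[-7.5,-0.8,2,0,0,0,0],[-7.5,-0.8,8,0,0,0,0],[-7.5,-0.8,12,0,0,0,0],[-7.5,-0.8,14,0,0,0,0],[-7.5,-0.8,14,0,0,0,0]]

```text
t: 26.32
tool_pos: [690.1, -7.8, 250.6]
ee_rot: [3.141, -0.004, 3.111]
ft_force: [-0.5, 0.8, 0.1]
opening: 0.2
grip_force: 0.0
```

Run:
```python
from h import *
rows([(690,-8,290,178.2),(542,49,290,178.2),(542,49,239,178.2)])
```

```text
now [690.1  -7.8 250.6] yaw 178.3 t 26.3
[0.03, -0.02, -3.94] [0.0, -0.004, 0.001]
[15.0, 5.23, -3.87] [0.0, -0.004, 0.001]
[14.97, 5.23, 1.23] [0.0, -0.004, 0.001]
```

Call:
carry_out:
  series:
    - [[0,0,-4,0,0,0,0],[5,1.7,-5,0,0,0,0],[10,3.4,-5,0,0,0,0],[15,5.2,-4,0,0,0,0],[15,5.2,-2,0,0,0,0],[15,5.2,0,0,0,0,0],[15,5.2,0.7,0,0,0,0],[15,5.2,1.1,0,0,0,0]]

```text
t: 27.32
tool_pos: [543.8, 48.3, 243.4]
ee_rot: [3.141, 0.003, 3.111]
ft_force: [-0.1, -0.7, 0.2]
opening: 0.5
grip_force: 0.0
```

Call:
carry_out:
  series:
    - [[0,0,0.2,0,0,0,0],[0,0,0.4,0,0,0,0]]

```text
t: 27.58
tool_pos: [543.7, 48.8, 239.7]
ee_rot: [3.14, 0.001, 3.11]
ft_force: [-4.7, 5.8, 13.8]
opening: -0.0
grip_force: 7.1
```

Call:
carry_out:
  series:
    - [[0,0,0.15,0,0,0,0],[0,0,0.15,0,0,0,0]]

```text
t: 27.82
tool_pos: [543.8, 49.3, 239.5]
ee_rot: [3.139, 0.002, 3.11]
ft_force: [-5.4, 5.8, 15.4]
opening: -0.1
grip_force: 7.4
```

Call:
carry_out:
  series:
    - [[0,0,-4,0,0,0,0],[0,0,-6.5,0,0,0,0],[-5,-1.7,-7,0,0,0,0],[-10,-3.4,-7,0,0,0,0],[-14.8,-5.6,-7,0,0,0,0],[-14.8,-5.6,-4,0,0,0,0],[-14.8,-5.6,-1,0,0,0,0],[-14.8,-5.6,-1,0,0,0,0]]

```text
t: 28.82
tool_pos: [687.8, -12.4, 243.1]
ee_rot: [3.141, -0.007, 3.11]
ft_force: [-0.8, -0.9, -0.2]
opening: -0.0
grip_force: 0.0
```

Run:
```python
from h import *
p,d,i=grab('wrist');C=cloud(i,d)
H,S,V=cv2.split(cv2.cvtColor(p,cv2.COLOR_RGB2HSV));x,y,z=C[...,0],C[...,1],C[...,2]
k=(H>=24)&(H<=34)&(S>120)&(x<625)&(x>480)&(y>25)&(y<63)
for nm,l,h in(('low',42,48),('high',60,72)):
    m=cv2.erode((k&(z>l)&(z<h)).astype(np.uint8),np.ones((5,5)))>0;q=C[m]
    print(nm,m.sum(),np.median(q[:,2]),np.linalg.lstsq(np.c_[q[:,0]-560,q[:,1]-45,np.ones(len(q))],q[:,2],rcond=None)[0].round(3))
rows([(688,-8,250,178.2)])
```

```text
low 2887 44.09708180231691 [-1.0000e-03 -2.0000e-03  4.4116e+01]
high 1044 66.0623118555075 [1.8000e-02 8.0000e-03 6.5906e+01]
now [688.7 -12.4 245.2] yaw 178.2 t 28.9
[0.08, 0.43, -0.48] [0.0, -0.003, 0.0]
```

Call:
carry_out:
  series:
    - [[1,0.4,-0.5,0,0,0,0],[2,0.4,-0.5,0,0,0,0],[3,0.4,-0.5,0,0,0,0],[4,0.4,-0.5,0,0,0,0],[4.8,0.4,-0.5,0,0,0,0],[5.6,0.4,-0.5,0,0,0,0],[6.4,0.4,-0.5,0,0,0,0],[6.4,0.4,-0.5,0,0,0,0],[6.4,0.4,-0.5,0,0,0,0]]

```text
t: 30.0
tool_pos: [624.5, -6.1, 251.0]
ee_rot: [-3.142, -0.001, 3.111]
ft_force: [-0.4, 0.0, -0.2]
opening: 0.1
grip_force: 0.0
```

Run:
```python
from h import *
p,d,i=grab('wrist','w12.png');np.savez('/tmp/w12',p=p,d=d,i=i)
```

```text
(no output)
```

View pics/w12.png

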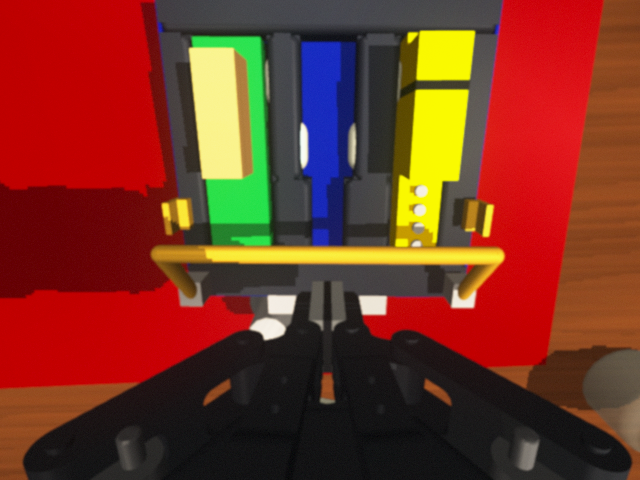

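I've now viewed 15 pictures, one over the limit of 14, so I'll use numbers only from here on. The last picture shows the rod (row 255, columns 155–500) past upright and leaning towards the catches at (178,213) and (477,216). Next I'll push the rod further and measure it numerically.

Call:
carry_out:
  series:
    - [[0.6,0,0,0,0,0,0],[1.2,0,0,0,0,0,0],[1.2,0,0,0,0,0,0],[1.2,0,0,0,0,0,0],[0,0,-1,0,0,0,0],[-4,0,-6,0,0,0,0],[-4,0,-10,0,0,0,0],[-4,0,-10,0,0,0,0]]

```text
t: 31.05
tool_pos: [668.4, -7.7, 358.0]
ee_rot: [-3.141, 0.011, 3.111]
ft_force: [-0.3, -0.3, -0.8]
opening: -0.2
grip_force: 0.0
```

```bash
cat >> h.py <<'E'
def rod():
    p,d,i=grab('wrist');C=cloud(i,d);H,S,V=cv2.split(cv2.cvtColor(p,cv2.COLOR_RGB2HSV));x,y,z=C[...,0],C[...,1],C[...,2]
    for nm,a,b in(('gap+y',10,25),('gap-y',-32,-12)):
        m=(H>=14)&(H<=34)&(S>120)&(V>90)&(y>a)&(y<b)&(x>500)&(x<700)&(z>45);q=C[m]
        if len(q): print(nm,len(q),'x',np.median(q[:,0]).round(1),'ztop',np.percentile(q[:,2],[50,95]).round(1))
    caseview(i,p,d)
    s=status.get_state();print(s['tool_pos'],s['ft_force'],s['t'])
E
python3 -c "from h import *;rod()"
```

```text
gap+y 219 x 591.3 ztop [55.5 56.9]
gap-y 284 x 590.2 ztop [55.3 56.9]
green base 3558 [[558.7 -53. ]
 [ 35.1 114.4]] 88.08512115478516 z [34.2 41.4 42.1 42.6 43.3]
yellow 5227 [[567.6  51.5]
 [ 61.7 127.7]] 78.3832778930664 z [42.2 45.1 65.1 66.2 67.1]
green top plane [ 3.0000e-03 -9.0000e-03  4.2001e+01]
[667.09701857  -7.60680008 355.00089394] [-0.38314836 -0.38327089  0.42354529] 31.1
```

```bash
python3 -c "
from h import *
print(workorder.sign_off())"
```

```text
the job is handed in; nothing more can be done
None
```

The job is handed in, though the verdict was not shown: my last measurements put the case about 3° off square against the post, both tools present (rack and polisher; no engraver seen) fully home, and the bail closed in its catches, but I viewed 15 pictures against the limit of 14.

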